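# Open the slide-out board test fixture and hold its gate up

## Task

Pull the drawer of the board test fixture all the way out to its stop. Then lift the sprung press-down gate over the circuit board by its black barrel grip to about 60 degrees from closed and keep holding it there, still and with the drawer fully out, so that a colleague can take the board out; the gate shuts by itself, so finish while holding it. Do not raise the gate while it is still under the hood, and leave the loose things beside the fixture alone.

Things in the scene. Friction and masses are not known exactly. Their poses are not given: they have to be found in the camera images.
- test_fixture: Grey sheet-metal housing of a slide-out board test fixture, fixed to the worktop: 200 mm deep (x), 200 mm wide (y), 98 mm high. Origin: centre of its underside, on the worktop. Its own -x axis is its front, towards the robot. The drawer comes out at the front; the hood covers drawer and gate while the drawer is in. Front face at own x = -100 mm.
- drawer (a joint): Travel of the drawer, m: 0 shut, 0.165 fully out at its hard stop, along the fixture's own -x. It starts shut or up to 20 mm out. Needs about 2.5 N to move, stays where left. Carries an aluminium front plate 192 mm wide, 8 mm thick, from 14 to 88 mm above the worktop, its front at own x = -109 mm when shut, and behind it the nest with the green board.
- drawer_handle (a point): Middle of the steel bow handle on the drawer's front plate: a round bar 10 mm thick, level, along the fixture's y, straight for 88 mm, 45 mm (bar centre) in front of the plate, 62 mm above the worktop (36 mm below the top of the hood). In the fixture's frame at (-154, 0, 62) mm when shut; moves with the drawer. Its axes are the fixture's.
- gate_handle (a point): Centre of the gate's black barrel grip: a cylinder 16 mm thick and 40 mm long, lying along the fixture's y on a 14 mm wide neck, 20 mm ahead of the gate's front bar. Gate closed: in the fixture's frame at (-82 mm - drawer travel, 0, 68 mm), 19 mm behind the drawer's front plate, whose top is 20 mm higher; nothing beside its ends for 60 mm, nothing below it for 44 mm. Swings with the gate.
- gate_grip: Barrel grip and neck of the press-down gate (aluminium frame 106 x 122 mm, clear window); origin: barrel's centre. Closed, its axes are the fixture's; opening turns it about the fixture's y: its z tilts from vertical by the gate's angle. Hinge axis 142 mm behind the grip's centre, 68 mm above the worktop, limit 86 degrees. Weight (0.19 kg) and a spring close it: 1 to 2 N at the grip hold it up.
- amber_roll: Loose roll of amber tape, 65 mm across, 14 mm high, lying flat on the worktop to the left (+y) of the fixture's front. Origin: centre of its underside. To be left alone.
- driver: Loose small screwdriver with a blue handle, 128 mm long, 14 mm thick, lying on the worktop to the left of where the drawer comes out. Origin: under its middle. To be left alone.
- finger_cot_jar: Loose white jar with a blue lid, 68 mm across, 60 mm high, standing on the worktop to the right (-y) of the fixture's front. Origin: centre of its underside. To be left alone.

How it is judged:
By the outcome, as a careful person would: the job done as asked, in the order asked, and still so for the second after the job is handed in, while the arm keeps its last pose, push and grip.
It also fails if it takes over 56 s, if anything falls off the work surface, if the arm or the gripper's body presses on something with over 40 N, if the wrist force passes 120 N, or if a joint passes its speed limit or range.

## Robot

A 7-joint arm with a two-finger parallel gripper is mounted at the origin on a cart in front of the work surface, level with it; the furniture and walls round the work are solid. World frame = base frame: x ahead of the robot, y to its left, z up, the work surface at z = 0. Lengths are in m, angles in rad, forces in N, time in s.
With the tool pointing down it reaches from about 0.35 to 0.9 m from the base axis. Payload 8.1 kg.
Tool frame: the origin (TCP) lies between the finger pads; the fingertips stand 17 mm ahead of it and the grasp point (between the pads) lies 2 mm behind it; z points along the fingers, y is the line along which they close (so a half turn about z gives the same grasp; the last joint's range is limited). The gripper opens to 92 mm and grips with 3 to 60 N. Pads are 19 mm wide; open, the fingers measure 130 mm over their backs; the gripper's body (75 mm by 190 mm) begins 47 mm behind the grasp point.
Start: joints at [1.103, 0.434, 0.025, 1.573, -0.012, 1.134, -0.075], TCP at [0.223, -0.584, 0.244] pointing down, gripper open.
Joint ranges: [-2.62, 2.62], [-0.44, 2.09], [-1.27, 1.32], [0.08, 2.57], [-1.32, 4.46], [0.12, 2], [-2.74, 2.74]. Speed limits (rad/s): [2.22, 2.22, 3.01, 3.01, 3.14, 3.14, 3.14].

## Interface

Orientations are given as a rotation vector (axis times angle).
In Python, from cell import observe, get_image, calibration, sign_off, look_for, regions_of, landmark_of gives the robot as it stands.
- The arm moves only by the tool jog_arm, never from a script. Its argument "plan" is a list of rows, each an object with "offset": the shift along the tool's x, y, z normalised to -1 to 1, where 1 is 0.15 m, a list of three; "twist": the turn, a rotation vector about the tool's x, y, z normalised to -1 to 1, where 1 is 2 pi rad, a list of three; "fingers": the gripper command: -1 is shut, 1 is fully open, values between are in proportion. In form: [{"offset": [x, y, z], "twist": [ax, ay, az], "fingers": fingers}, ...]. A call has 1 to 20 rows; each row is the pose to reach, as a shift and turn from the pose commanded when the call began, along the tool's axes at that moment, turning the shorter way round; what a row does not reach only later rows make up. A row lasts 1/8 s, in which the tool goes at most 62.5 mm and 10.7 degrees, less where a joint would pass 70% of its speed; a pose out of reach is approached as far as the arm can. A call with a number of a shift or a turn outside -1 to 1 is refused whole. A call with a gripper value outside its range is refused whole. The fingers move at their own pace and stop on an object; "newtons" is the grip in N (left out, the last holds). Time passes only in rows, so rows that repeat a pose let the fingers close. It gives the time, the measured TCP pose, the force, the opening and the grip force at its end, in the units of the state.
- observe(): the state, without advancing time (a new reading comes with each control period).
- get_image(name): name is "scene" or "top"; returns the picture (420x560x3 uint8, red, green, blue); there is no depth.
- calibration(name): a dict with "fov_y" (degrees; the focal length in pixels is half the picture's height over the tangent of half this angle, whatever the lens; pixels are square), "cx", "cy" (the principal point, pixels), "position" and "attitude" of the camera in the world. Camera axes: x right, y down, z forward; pixel columns grow to the right and rows downward; lengths in m; the calibration is good to about 2 mm. A picture is of the moment at which its call begins. calibration takes no time and is no camera call.
- sign_off(): hands the job in; it is judged then, once.
Trained networks look in the newest picture that a camera, given by its name, has taken for a name from the list of things; names that differ only in an ending like _2 or _b are one class to them, and where a whole thing is asked for, a point or a joint stands for the part that bears it (a point fixed in the world has none). Each returns a list of dicts, best first, with "conf" (0 to 1); they miss things now and then, are a little off and sometimes report something else, mostly with a low value. They report only what shows in the picture. A call takes as long as a camera call.
- look_for(thing, camera): "box" ([left, top, width, height] as shares, 0 to 1, of the picture: columns of its width, rows of its height, round what is visible of it).
- regions_of(thing, camera): "region" (420x560 bool, what is visible of it) and "box" ([left, top, width, height] as shares, 0 to 1, of the picture: columns of its width, rows of its height, round what is visible of it).
- landmark_of(thing, camera): "at" ([row, column] as shares, 0 to 1, of the picture: columns of its width, rows of its height: a listed point, or the origin of a listed thing).
The state is a dict: "clock": time; "joints": joint angles; "dq": joint speeds; "joint_efforts": joint torques, N m; "position": TCP position; "ee_rot": TCP orientation; "force": force on the tool from outside, world axes, zero at the start; "ft_torque": the same for the moment, N m; "width": opening from 0.0 (shut) to 1.0 (fully open); "gripper_force": force on a finger pad.
Only numpy, scipy, OpenCV 4.12 (cv2) and the standard library are available. Lean on these libraries where they do the work, as an engineer would, in place of code of your own. Each camera call takes 0.05 s, during which the arm holds its last target. There are 200 camera calls.

## Working session

There is one attempt and no reset: what is moved stays moved. The work goes in short steps, Python scripts to look and compute and a tool call to move; the robot and the scene stay as the last step left them, time stands still between calls to the robot, and variables do not carry over. Pictures are saved under pics/ and viewed, at most 10 in all, crops included, and the job is handed in when it is done.

Besides the shell and the picture viewer there is one more tool, called after "Emit:" as name(argument=value, ...) on one line, values as JSON. jog_arm: Moves the arm, as the interface text tells. Scaled input: -1 to 1 covers 0.15 m each way for a shift and 2 pi rad each way for a turn. Its arguments: {"type":"object","properties":{"plan":{"type":"array","items":{"type":"object","properties":{"offset":{"type":"array","items":{"type":"number","minimum":-1,"maximum":1}},"twist":{"type":"array","items":{"type":"number","minimum":-1,"maximum":1}},"fingers":{"type":"number"}}}},"newtons":{"type":"number"}},"required":["plan"]}

```bash
mkdir -p pics
cat > h.py <<'E'
import numpy as np, cv2
from cell import *
from scipy.spatial.transform import Rotation as R
def cam(n):
    c=calibration(n); a=np.array(c["attitude"],float)
    M=R.from_rotvec(a).as_matrix() if a.size==3 else (a.reshape(3,3) if a.size==9 else None)
    return c,M,np.array(c["position"],float),210/np.tan(np.radians(c["fov_y"])/2)
def ray(n,rc):
    c,M,p,f=cam(n); d=M@np.array([(rc[1]*560-c["cx"])/f,(rc[0]*420-c["cy"])/f,1]); return p,d/np.linalg.norm(d)
def atz(n,rc,z):
    p,d=ray(n,rc); return p+d*(z-p[2])/d[2]
def tri(r1,r2):
    A=np.zeros((3,3));b=np.zeros(3)
    for p,d in (r1,r2):
        P=np.eye(3)-np.outer(d,d);A+=P;b+=P@p
    return np.linalg.solve(A,b)
E
python3 - <<'E'
from h import *
for n in("scene","top"):
    print(n,calibration(n)); cv2.imwrite(f"pics/{n}0.png",get_image(n)[:,:,::-1])
    for t in("test_fixture","drawer_handle","gate_handle","amber_roll","driver","finger_cot_jar"):
        r=landmark_of(t,n)[:2]
        for q in r: print(t,round(q["conf"],2),np.round(q["at"],3),np.round(atz(n,q["at"],{"drawer_handle":.062,"gate_handle":.068}.get(t,0)),3))
print(observe())
E
```

```text
scene {'fov_y': 47.59637414448787, 'cx': 281.8177905485909, 'cy': 211.31144316702148, 'position': array([0.14159794, 0.83040885, 0.69202383]), 'attitude': array([-0.69326481,  2.48248179, -1.3239593 ])}
test_fixture 0.61 [0.557 0.384] [0.752 0.116 0.   ]
drawer_handle 0.95 [0.572 0.478] [0.587 0.139 0.062]
gate_handle 0.7 [0.57  0.477] [0.584 0.143 0.068]
gate_handle 0.64 [0.538 0.439] [0.652 0.126 0.068]
amber_roll 0.7 [0.704 0.338] [0.667 0.313 0.   ]
driver 0.75 [0.814 0.444] [0.494 0.349 0.   ]
finger_cot_jar 0.77 [0.525 0.558] [ 0.577 -0.057  0.   ]
top {'fov_y': 49.275345644107446, 'cx': 286.1653550220376, 'cy': 217.0517827418989, 'position': array([0.4664426 , 0.04921143, 1.069362  ]), 'attitude': array([-2.17372458,  2.12960989, -0.20544464])}
test_fixture 0.6 [0.403 0.435] [0.753 0.123 0.   ]
drawer_handle 0.94 [0.561 0.415] [0.585 0.138 0.062]
drawer_handle 0.71 [0.479 0.424] [0.663 0.129 0.062]
gate_handle 0.54 [0.48  0.429] [0.661 0.123 0.068]
amber_roll 0.67 [0.49  0.284] [0.659 0.318 0.   ]
driver 0.64 [0.652 0.249] [0.499 0.353 0.   ]
finger_cot_jar 0.69 [0.587 0.568] [ 0.571 -0.058  0.   ]
{'clock': 0.7, 'joints': array([ 1.10340577,  0.43442323,  0.02500847,  1.57321271, -0.01160328,
        1.13397264, -0.07507442]), 'dq': array([-3.01700131e-05,  1.56653996e-03,  2.85831288e-04, -2.14889655e-03,
        6.72959305e-04,  1.55427990e-03, -3.64644544e-04]), 'joint_efforts': array([ 3.43139809e-04, -6.67481446e+01,  9.84061360e-01, -3.14755511e+01,
       -6.05410757e-02,  3.26004415e-02, -2.57691084e-05]), 'position': array([ 0.22294928, -0.58390143,  0.24378474]), 'ee_rot': array([3.08937396e+00, 5.69710797e-01, 3.57396539e-05]), 'force': array([-0.77410595, -0.63444575, -0.62049412]), 'ft_torque': array([-0.01671198,  0.02307793, -0.0222637 ]), 'gripper_force': 0.0, 'width': 0.9975418600049608}
```

View pics/scene0.png

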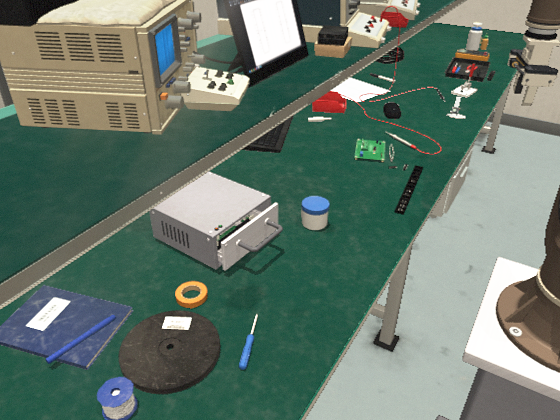

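View pics/top0.png

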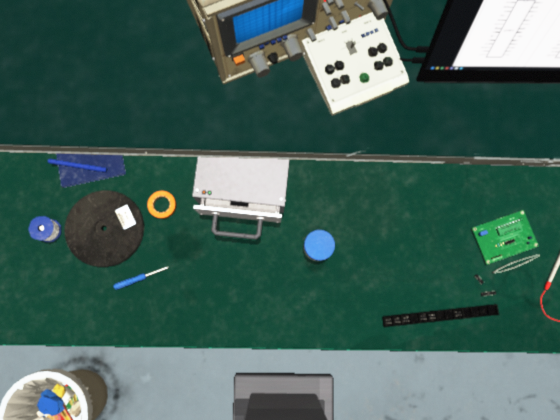

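Run:
```python
from h import *
for t in("test_fixture","drawer_handle"):
  for q in regions_of(t,"top")[:2]:
    m=q["region"].astype(np.uint8); c=max(cv2.findContours(m,0,2)[0],key=cv2.contourArea)
    bp=cv2.boxPoints(cv2.minAreaRect(c)); z=.098 if t=="test_fixture" else .062
    print(t,q["conf"],m.sum()); 
    for u,v in bp: print(np.round([u,v]),np.round(atz("top",(v/420,u/560),z),3))
```

```text
test_fixture 0.31 52
[232. 203.] [0.652 0.138 0.098]
[247. 203.] [0.652 0.106 0.098]
[247. 206.] [0.646 0.106 0.098]
[232. 206.] [0.645 0.138 0.098]
drawer_handle 0.74 1725
[192. 233.] [0.59  0.227 0.062]
[196. 196.] [0.671 0.222 0.062]
[283. 206.] [0.655 0.028 0.062]
[279. 242.] [0.573 0.035 0.062]
```

Scene view: the fixture is at about (215,215), with the drawer slightly out and the handle at about (262,240). The jar is right of it at (315,213), the tape roll at (191,293) and the driver at (248,340). Top view: the handle bar runs from (216,232) to (262,237), which puts the fixture yaw near -5° and the drawer about 14 mm out. The networks agree with both pictures, so I'll approach at height.

Emit:
jog_arm(plan=[{"offset":[0.98,-0.9,0],"twist":[0,0,0],"fingers":-0.2},{"offset":[0.98,-0.9,0],"twist":[0,0,0],"fingers":-0.2},{"offset":[0.98,-0.9,0],"twist":[0,0,0],"fingers":-0.2},{"offset":[0.98,-0.9,0],"twist":[0,0,0],"fingers":-0.2},{"offset":[0.98,-0.9,0],"twist":[0,0,0],"fingers":-0.2}])

```text
clock: 1.42
position: [0.3125, -0.4052, 0.2441]
ee_rot: [3.088, 0.572, 0.0]
force: [-0.6, -0.5, 0.2]
width: 0.508
gripper_force: 0.0
```

Emit:
jog_arm(plan=[{"offset":[0.98,-0.9,0],"twist":[0,0,0],"fingers":-0.2},{"offset":[0.98,-0.9,0],"twist":[0,0,0],"fingers":-0.2},{"offset":[0.98,-0.9,0],"twist":[0,0,0],"fingers":-0.2},{"offset":[0.98,-0.9,0],"twist":[0,0,0],"fingers":-0.2},{"offset":[0.98,-0.9,0],"twist":[0,0,0],"fingers":-0.2}])

```text
clock: 2.05
position: [0.4013, -0.2282, 0.2437]
ee_rot: [3.089, 0.568, -0.0]
force: [0.2, 0.2, -0.4]
width: 0.402
gripper_force: 0.0
```

Emit:
jog_arm(plan=[{"offset":[0.98,-0.9,0],"twist":[0,0,0],"fingers":-0.2},{"offset":[0.98,-0.9,0],"twist":[0,0,0],"fingers":-0.2},{"offset":[0.98,-0.9,0],"twist":[0,0,0],"fingers":-0.2},{"offset":[0.98,-0.9,0],"twist":[0,0,0],"fingers":-0.2},{"offset":[0.98,-0.9,0],"twist":[0,0,0],"fingers":-0.2}])

```text
clock: 2.68
position: [0.4907, -0.0503, 0.2434]
ee_rot: [3.089, 0.567, -0.001]
force: [-0.2, -1.4, 0.4]
width: 0.399
gripper_force: 0.0
```

```bash
cat >> h.py <<'E'
def rot(psi,tilt=0,yaw=-5): # tool down, tool y at angle psi deg; tilt: body leans to fixture +x by tilt deg
    a=np.radians(psi); y=np.array([np.cos(a),np.sin(a),0]); z=np.array([0,0,-1.]); x=np.cross(y,z)
    w=np.radians(yaw); ax=np.array([-np.sin(w),np.cos(w),0])
    return R.from_rotvec(ax*np.radians(tilt))*R.from_matrix(np.c_[x,y,z])
def go(p,r,o=None):
    o=o or observe(); r0=R.from_rotvec(o["ee_rot"])
    print("offset",np.round(r0.inv().apply(np.array(p)-o["position"])/.15,3),"twist",np.round((r0.inv()*r).as_rotvec()/2/np.pi,4))
def st():
    o=observe(); print({k:np.round(o[k],3).tolist() for k in("clock","position","force","joints","width","gripper_force")}); return o
E
python3 - <<'E'
from h import *
st(); go([.586,.1385,.17],rot(-5))
E
```

```text
{'clock': 2.675, 'position': [0.491, -0.05, 0.243], 'force': [-0.177, -1.371, 0.35], 'joints': [0.247, 0.245, -0.308, 1.866, 0.086, 1.045, -1.304], 'width': 0.399, 'gripper_force': 0.0}
offset [ 1.041 -0.951  0.488] twist [-0.      0.0002 -0.1783]
```

Emit:
jog_arm(plan=[{"offset":[1,-0.92,0.2],"twist":[0,0,-0.1783],"fingers":-0.2},{"offset":[1,-0.92,0.2],"twist":[0,0,-0.1783],"fingers":-0.2},{"offset":[1,-0.92,0.2],"twist":[0,0,-0.1783],"fingers":-0.2},{"offset":[1,-0.92,0.2],"twist":[0,0,-0.1783],"fingers":-0.2},{"offset":[1,-0.92,0.2],"twist":[0,0,-0.1783],"fingers":-0.2},{"offset":[1,-0.92,0.2],"twist":[0,0,-0.1783],"fingers":-0.2},{"offset":[1,-0.92,0.2],"twist":[0,0,-0.1783],"fingers":-0.2},{"offset":[1,-0.92,0.2],"twist":[0,0,-0.1783],"fingers":-0.2},{"offset":[1,-0.92,0.2],"twist":[0,0,-0.1783],"fingers":-0.2}])

```text
clock: 3.8
position: [0.5816, 0.1333, 0.2138]
ee_rot: [2.318, 2.12, -0.0]
force: [-0.7, -0.8, -0.1]
width: 0.401
gripper_force: 0.0
```

Run:
```python
from h import *
st(); go([.586,.1385,.10],rot(-5)); go([.586,.1385,.068],rot(-5))
cv2.imwrite("pics/scene1.png",cv2.resize(get_image("scene")[120:300,120:360,::-1],None,fx=3,fy=3))
print(landmark_of("drawer_handle","scene")[:1])
```

```text
{'clock': 3.8, 'position': [0.582, 0.133, 0.214], 'force': [-0.741, -0.821, -0.121], 'joints': [0.086, 0.483, -0.579, 1.647, 0.29, 1.099, -0.663], 'width': 0.401, 'gripper_force': 0.0}
offset [0.038 0.026 0.759] twist [ 0.      0.0001 -0.0003]
offset [0.038 0.026 0.972] twist [ 0.      0.0001 -0.0003]
[]
```

View pics/scene1.png

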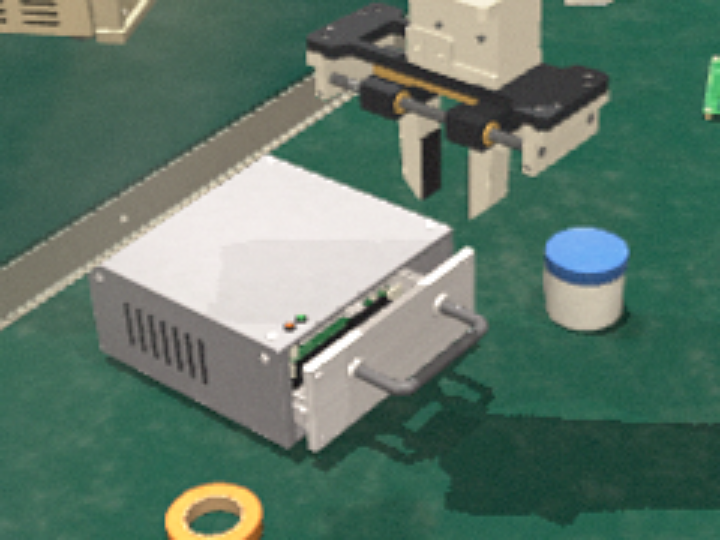

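The gripper, crop about (450,170), is above the handle at about (430,350), and its fingers close across the bar. I'll descend and check the force.

Emit:
jog_arm(plan=[{"offset":[0.038,0.026,0.2],"twist":[0,0,0],"fingers":-0.2},{"offset":[0.038,0.026,0.45],"twist":[0,0,0],"fingers":-0.2},{"offset":[0.038,0.026,0.65],"twist":[0,0,0],"fingers":-0.2},{"offset":[0.038,0.026,0.75],"twist":[0,0,0],"fingers":-0.2},{"offset":[0.038,0.026,0.85],"twist":[0,0,0],"fingers":-0.2},{"offset":[0.038,0.026,0.92],"twist":[0,0,0],"fingers":-0.2},{"offset":[0.038,0.026,0.97],"twist":[0,0,0],"fingers":-0.2},{"offset":[0.038,0.026,0.97],"twist":[0,0,0],"fingers":-0.2}])

```text
clock: 4.9
position: [0.5857, 0.1395, 0.068]
ee_rot: [-2.315, -2.124, 0.0]
force: [0.4, 0.1, 0.3]
width: 0.405
gripper_force: 0.0
```

Emit:
jog_arm(newtons=25, plan=[{"offset":[0,0,0],"twist":[0,0,0],"fingers":-1},{"offset":[0,0,0],"twist":[0,0,0],"fingers":-1},{"offset":[0,0,0],"twist":[0,0,0],"fingers":-1},{"offset":[0,0,0],"twist":[0,0,0],"fingers":-1},{"offset":[0,0,0],"twist":[0,0,0],"fingers":-1}])

```text
clock: 5.52
position: [0.5864, 0.1396, 0.0686]
ee_rot: [2.314, 2.123, 0.002]
force: [2.8, 0.1, 2.3]
width: 0.1
gripper_force: 25.0
```

Gripped: the width matches the 10 mm bar. Now pulling along tool -y.

Emit:
jog_arm(plan=[{"offset":[0,-0.07,0],"twist":[0,0,0],"fingers":-1},{"offset":[0,-0.17,0],"twist":[0,0,0],"fingers":-1},{"offset":[0,-0.29,0],"twist":[0,0,0],"fingers":-1},{"offset":[0,-0.41,0],"twist":[0,0,0],"fingers":-1},{"offset":[0,-0.53,0],"twist":[0,0,0],"fingers":-1},{"offset":[0,-0.65,0],"twist":[0,0,0],"fingers":-1},{"offset":[0,-0.77,0],"twist":[0,0,0],"fingers":-1},{"offset":[0,-0.85,0],"twist":[0,0,0],"fingers":-1},{"offset":[0,-0.9,0],"twist":[0,0,0],"fingers":-1},{"offset":[0,-0.9,0],"twist":[0,0,0],"fingers":-1}])

```text
clock: 6.78
position: [0.4493, 0.1511, 0.0685]
ee_rot: [-2.313, -2.125, 0.003]
force: [-2.5, -0.0, 11.3]
width: 0.095
gripper_force: 25.0
```

Emit:
jog_arm(plan=[{"offset":[0,-0.02,0],"twist":[0,0,0],"fingers":-1},{"offset":[0,-0.04,0],"twist":[0,0,0],"fingers":-1},{"offset":[0,-0.06,0],"twist":[0,0,0],"fingers":-1},{"offset":[0,-0.08,0],"twist":[0,0,0],"fingers":-1},{"offset":[0,-0.08,0],"twist":[0,0,0],"fingers":-1}])

```text
clock: 7.4
position: [0.4406, 0.1518, 0.0686]
ee_rot: [2.314, 2.122, 0.004]
force: [9.3, -1.5, -0.6]
width: 0.101
gripper_force: 25.0
```

Emit:
jog_arm(plan=[{"offset":[0,-0.015,0],"twist":[0,0,0],"fingers":-1},{"offset":[0,-0.03,0],"twist":[0,0,0],"fingers":-1},{"offset":[0,-0.045,0],"twist":[0,0,0],"fingers":-1},{"offset":[0,-0.045,0],"twist":[0,0,0],"fingers":-1}])

```text
clock: 7.9
position: [0.4403, 0.152, 0.0689]
ee_rot: [2.315, 2.115, 0.017]
force: [34.6, -5.9, -26.1]
width: 0.103
gripper_force: 25.0
```

Run:
```python
from h import *
st()
```

```text
{'clock': 7.9, 'position': [0.44, 0.152, 0.069], 'force': [34.595, -5.891, -26.117], 'joints': [-0.035, 0.476, -0.535, 2.116, 0.41, 0.636, -0.944], 'width': 0.103, 'gripper_force': 24.991}
```

Force is up to 35 N with no further motion, so the drawer is on its stop. I'll relax the pull, release, lift off and back away.

Emit:
jog_arm(plan=[{"offset":[0,0.025,0],"twist":[0,0,0],"fingers":-1},{"offset":[0,0.04,0],"twist":[0,0,0],"fingers":-1},{"offset":[0,0.04,0],"twist":[0,0,0],"fingers":-0.2},{"offset":[0,0.04,0],"twist":[0,0,0],"fingers":-0.2},{"offset":[0,0.04,0],"twist":[0,0,0],"fingers":-0.2},{"offset":[0,0.04,0],"twist":[0,0,0],"fingers":-0.2},{"offset":[0,0.04,-0.15],"twist":[0,0,0],"fingers":-0.2},{"offset":[0,0.04,-0.4],"twist":[0,0,0],"fingers":-0.2},{"offset":[0,0.04,-0.7],"twist":[0,0,0],"fingers":-0.2},{"offset":[0,0.04,-0.95],"twist":[0,0,0],"fingers":-0.2},{"offset":[0,0.04,-0.95],"twist":[0,0,0],"fingers":-0.2}])

```text
clock: 9.28
position: [0.4398, 0.153, 0.2132]
ee_rot: [2.313, 2.123, 0.007]
force: [-0.6, -0.4, 0.2]
width: 0.394
gripper_force: 0.0
```

Run:
```python
from h import *
st()
for n in("scene","top"):
    cv2.imwrite(f"pics/{n}2.png",cv2.resize(get_image(n)[120:300,120:360,::-1],None,fx=3,fy=3))
    for t,z in(("drawer_handle",.062),("gate_handle",.068)):
        for q in landmark_of(t,n)[:2]: print(n,t,round(q["conf"],2),np.round(q["at"]*np.array([420,560])),np.round(atz(n,q["at"],z),4))
go([.512,.145,.17],rot(-95)); go([.512,.145,.17],rot(85))
```

```text
{'clock': 9.275, 'position': [0.44, 0.153, 0.213], 'force': [-0.622, -0.356, 0.24], 'joints': [0.094, 0.278, -0.658, 1.951, 0.206, 0.974, -0.747], 'width': 0.394, 'gripper_force': 0.0}
scene gate_handle 0.47 [250. 301.] [0.5054 0.1362 0.068 ]
scene gate_handle 0.4 [249. 298.] [0.5113 0.1358 0.068 ]
top drawer_handle 0.93 [304. 226.] [0.4363 0.1455 0.062 ]
top gate_handle 0.52 [267. 232.] [0.5149 0.1356 0.068 ]
offset [-0.004  0.497  0.263] twist [-2.000e-04  4.000e-04  2.503e-01]
offset [-0.004  0.497  0.263] twist [-4.000e-04 -2.000e-04 -2.497e-01]
```

View pics/scene2.png

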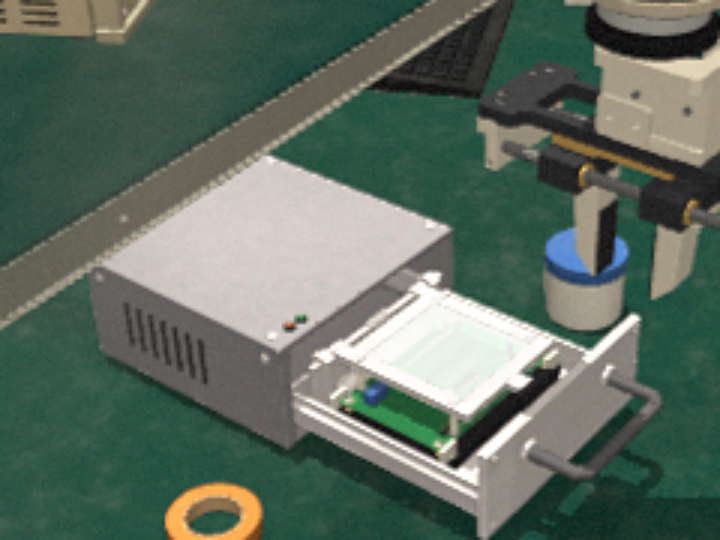

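Scene: the drawer is fully out, its plate reaching about (560,430) in the crop. The gate neck is at about (522,380), with the dark barrel just in front of it. Next the top view.

View pics/top2.png

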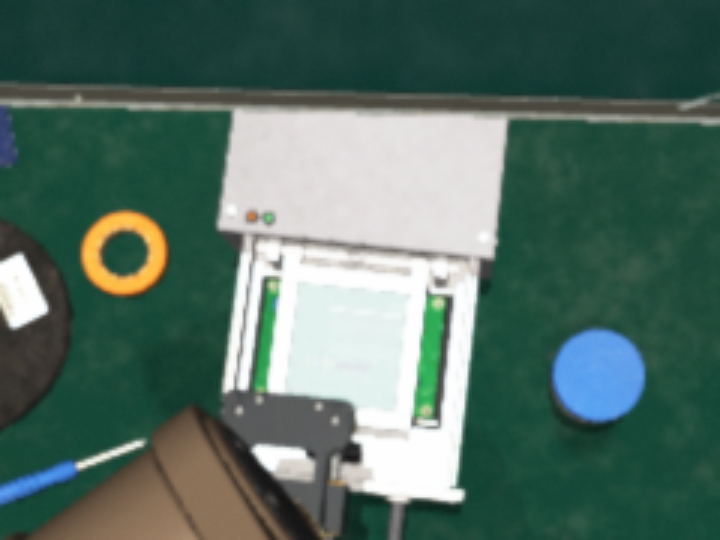

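Top: the hood's front edge runs from (219,230) to (496,258) in the crop, and the gate window is centred at about (350,345). The barrel is partly hidden by the gripper. I'll fix the frame from that edge.

Run:
```python
from h import *
def w(u,v,z): return atz("top",((v/3+120)/420,(u/3+120)/560),z)
a=w(219,230,.098);b=w(496,258,.098); d=a-b; yaw=-np.arctan2(d[0],d[1]); print(a,b,np.linalg.norm(d),np.degrees(yaw))
X=np.array([np.cos(yaw),np.sin(yaw),0]); c=(a+b)/2
print("gate",c-X*.147, "handle",c-X*.219,"plate right end",w(463,496,.088))
for f in((286,420),(413,432)): print("frame",w(*f,.068))
```

```text
[0.66340461 0.22223734 0.098     ] [0.64773828 0.02320501 0.098     ] 0.19964794258934435 -4.500614452233803
gate [0.50902472 0.13425623 0.098     ] handle [0.43724673 0.13990606 0.098     ] plate right end [0.478109  0.0431371 0.088    ]
frame [0.53042668 0.17233432 0.068     ]
frame [0.52358745 0.0802744  0.068     ]
```

Emit:
jog_arm(plan=[{"offset":[0,0.25,-0.1],"twist":[0,0,-0.03],"fingers":0.35},{"offset":[0,0.47,-0.1],"twist":[0,0,-0.06],"fingers":0.35},{"offset":[0,0.47,-0.1],"twist":[0,0,-0.25],"fingers":0.35},{"offset":[0,0.47,-0.1],"twist":[0,0,-0.25],"fingers":0.35},{"offset":[0,0.47,-0.1],"twist":[0,0,-0.25],"fingers":0.35},{"offset":[0,0.47,-0.1],"twist":[0,0,-0.25],"fingers":0.35},{"offset":[0,0.47,-0.1],"twist":[0,0,-0.25],"fingers":0.35},{"offset":[0,0.47,-0.1],"twist":[0,0,-0.25],"fingers":0.35},{"offset":[0,0.47,-0.1],"twist":[0,0,-0.25],"fingers":0.35},{"offset":[0,0.47,-0.1],"twist":[0,0,-0.25],"fingers":0.35},{"offset":[0,0.47,-0.1],"twist":[0,0,-0.25],"fingers":0.35}])

```text
clock: 10.95
position: [0.5086, 0.1461, 0.2253]
ee_rot: [-0.137, -3.138, 0.0]
force: [-0.5, -0.3, 0.1]
width: 0.676
gripper_force: 0.0
```

Run:
```python
from h import *
st()
for n in("scene","top"):
    im=get_image(n); 
    cv2.imwrite(f"pics/{n}3.png",cv2.resize(im[190:290,220:340,::-1],None,fx=5,fy=5,interpolation=cv2.INTER_CUBIC))
    for t,z in(("drawer_handle",.062),("gate_handle",.068)):
        for q in landmark_of(t,n)[:2]: print(n,t,round(q["conf"],2),np.round(q["at"]*np.array([420,560])),np.round(atz(n,q["at"],z),4))
```

```text
{'clock': 10.95, 'position': [0.509, 0.146, 0.225], 'force': [-0.509, -0.307, 0.05], 'joints': [0.328, 0.474, -0.981, 1.775, 0.433, 1.128, 0.69], 'width': 0.676, 'gripper_force': 0.0}
scene drawer_handle 0.56 [265. 326.] [0.4412 0.1451 0.062 ]
scene gate_handle 0.49 [250. 301.] [0.5044 0.1375 0.068 ]
```

View pics/scene3.png

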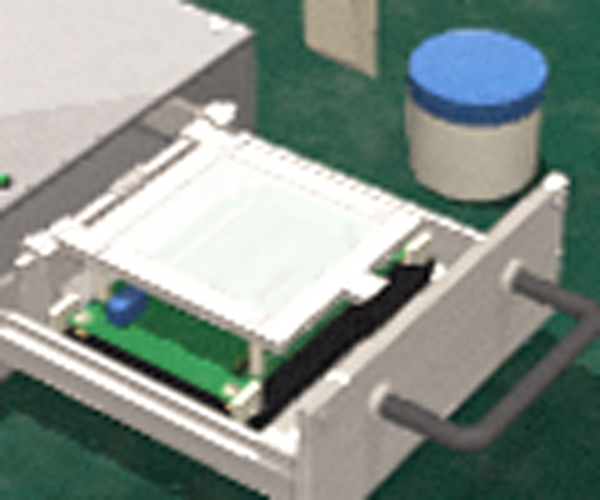

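Scene close-up: the gate neck is at (365,285), with the black barrel just ahead of it at about (390,298). That is world roughly (0.511, 0.137), which agrees with the hood geometry.

Run:
```python
from h import *
go([.512,.137,.12],rot(85.3,0,-4.7)); go([.512,.137,.075],rot(85.3,0,-4.7))
```

```text
offset [-0.027 -0.059  0.705] twist [-0.      0.     -0.0006]
offset [-0.027 -0.059  1.005] twist [-0.      0.     -0.0006]
```

Emit:
jog_arm(plan=[{"offset":[-0.027,-0.059,0.2],"twist":[0,0,0],"fingers":0.35},{"offset":[-0.027,-0.059,0.45],"twist":[0,0,0],"fingers":0.35},{"offset":[-0.027,-0.059,0.65],"twist":[0,0,0],"fingers":0.35},{"offset":[-0.027,-0.059,0.75],"twist":[0,0,0],"fingers":0.35},{"offset":[-0.027,-0.059,0.8],"twist":[0,0,0],"fingers":0.35},{"offset":[-0.027,-0.059,0.85],"twist":[0,0,0],"fingers":0.35},{"offset":[-0.027,-0.059,0.85],"twist":[0,0,0],"fingers":0.35}])

```text
clock: 12.12
position: [0.5122, 0.137, 0.0984]
ee_rot: [0.135, 3.138, -0.0]
force: [0.5, -0.4, -1.3]
width: 0.678
gripper_force: 0.0
```

Run:
```python
from h import *
st()
cv2.imwrite("pics/scene4.png",cv2.resize(get_image("scene")[160:290,220:376,::-1],None,fx=5,fy=4.6,interpolation=cv2.INTER_CUBIC))
```

```text
{'clock': 12.125, 'position': [0.512, 0.137, 0.098], 'force': [0.47, -0.419, -1.274], 'joints': [0.25, 0.616, -0.867, 1.915, 0.601, 0.893, 0.564], 'width': 0.678, 'gripper_force': 0.0}
```

View pics/scene4.png

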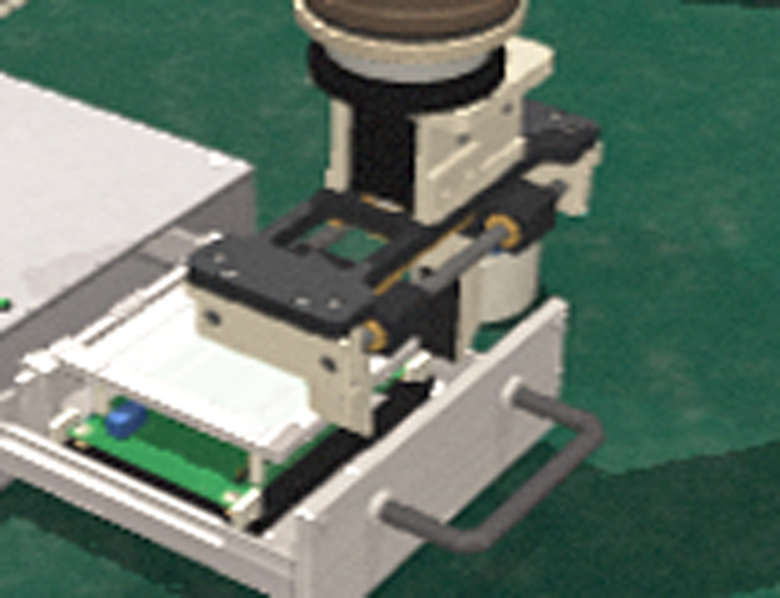

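The fingers straddle the barrel. The near tip, at about (350,425), sits between the gate's front bar and the plate. Lower and close.

Emit:
jog_arm(newtons=30, plan=[{"offset":[0,0,0.04],"twist":[0,0,0],"fingers":0.35},{"offset":[0,0,0.08],"twist":[0,0,0],"fingers":0.35},{"offset":[0,0,0.12],"twist":[0,0,0],"fingers":0.35},{"offset":[0,0,0.155],"twist":[0,0,0],"fingers":0.35},{"offset":[0,0,0.155],"twist":[0,0,0],"fingers":0.35}])

```text
clock: 12.8
position: [0.5118, 0.1369, 0.0745]
ee_rot: [-0.134, -3.138, 0.0]
force: [0.4, -0.3, -0.3]
width: 0.675
gripper_force: 0.0
```

Emit:
jog_arm(newtons=30, plan=[{"offset":[0,0,0],"twist":[0,0,0],"fingers":-0.15},{"offset":[0,0,0],"twist":[0,0,0],"fingers":-1},{"offset":[0,0,0],"twist":[0,0,0],"fingers":-1},{"offset":[0,0,0],"twist":[0,0,0],"fingers":-1},{"offset":[0,0,0],"twist":[0,0,0],"fingers":-1},{"offset":[0,0,0],"twist":[0,0,0],"fingers":-1}])

```text
clock: 13.55
position: [0.5124, 0.1387, 0.0754]
ee_rot: [0.133, 3.138, 0.004]
force: [0.4, 4.8, -1.7]
width: 0.431
gripper_force: 30.0
```

Run:
```python
from h import *
o=st()
# gate arc: barrel start b0 ; hinge 142 behind
yaw=np.radians(-4.7); X=np.array([np.cos(yaw),np.sin(yaw),0]); Z=np.array([0,0,1.])
r0=R.from_rotvec(o["ee_rot"]); p0=o["position"]; b0=p0.copy(); b0[2]=.068
loc=r0.inv().apply(b0-p0); print("barrel in tool mm",loc*1000)
ax=np.cross(Z,X)  # fixture y
for g in np.arange(5,61,5):
    t=np.radians(g); b=b0+.142*((1-np.cos(t))*X+np.sin(t)*Z)
    r=R.from_rotvec(ax*np.radians(g*.5))*r0
    p=b-r.apply(loc); print(g,np.round(r0.inv().apply(p-p0)/.15,3),np.round((r0.inv()*r).as_rotvec()/2/np.pi,4))
```

```text
{'clock': 13.55, 'position': [0.512, 0.139, 0.075], 'force': [0.421, 4.846, -1.748], 'joints': [0.229, 0.645, -0.841, 1.933, 0.637, 0.85, 0.533], 'width': 0.431, 'gripper_force': 30.0}
barrel in tool mm [ 6.53328573e-03 -1.93089389e-02  7.38850325e+00]
5 [-0.006  0.    -0.082] [0.     0.0069 0.    ]
10 [-0.019  0.    -0.164] [0.     0.0139 0.    ]
15 [-0.039  0.001 -0.245] [0.0001 0.0208 0.0001]
20 [-0.066  0.001 -0.323] [0.0001 0.0278 0.0001]
25 [-0.1    0.001 -0.399] [0.0001 0.0347 0.0001]
30 [-0.14   0.002 -0.472] [0.0001 0.0417 0.0001]
35 [-0.186  0.002 -0.541] [0.0001 0.0486 0.0001]
40 [-0.239  0.002 -0.605] [0.0002 0.0556 0.0001]
45 [-0.297  0.003 -0.665] [0.0002 0.0625 0.0002]
50 [-0.36   0.003 -0.72 ] [0.0002 0.0694 0.0002]
55 [-0.427  0.003 -0.77 ] [0.0002 0.0764 0.0002]
60 [-0.499  0.003 -0.813] [0.0002 0.0833 0.0002]
```

Gripped: 40 mm, the barrel's length. I'll raise the gate along its arc to 30° with a slight bias towards the robot, then check.

Emit:
jog_arm(plan=[{"offset":[0.01,0.01,-0.04],"twist":[0,0.0035,0],"fingers":-1},{"offset":[0.006,0.01,-0.082],"twist":[0,0.007,0],"fingers":-1},{"offset":[0,0.01,-0.123],"twist":[0,0.0105,0],"fingers":-1},{"offset":[-0.006,0.01,-0.164],"twist":[0,0.014,0],"fingers":-1},{"offset":[-0.025,0.01,-0.245],"twist":[0,0.021,0],"fingers":-1},{"offset":[-0.052,0.01,-0.323],"twist":[0,0.028,0],"fingers":-1},{"offset":[-0.087,0.01,-0.399],"twist":[0,0.035,0],"fingers":-1},{"offset":[-0.128,0.01,-0.472],"twist":[0,0.0417,0],"fingers":-1},{"offset":[-0.128,0.01,-0.472],"twist":[0,0.0417,0],"fingers":-1}])

```text
clock: 14.68
position: [0.5325, 0.137, 0.1456]
ee_rot: [-0.125, -2.878, -0.018]
force: [2.9, 2.0, -3.8]
width: 0.435
gripper_force: 30.0
```

Run:
```python
from h import *
o=st(); print(o["ft_torque"])
cv2.imwrite("pics/scene5.png",cv2.resize(get_image("scene")[130:290,200:392,::-1],None,fx=4,fy=3.7,interpolation=cv2.INTER_CUBIC))
for t in("drawer_handle",):
  for n in("scene","top"):
    get_image(n)
    for q in landmark_of(t,n)[:1]: print(n,np.round(atz(n,q["at"],.062),4))
```

```text
{'clock': 14.675, 'position': [0.533, 0.137, 0.146], 'force': [2.883, 2.038, -3.766], 'joints': [0.269, 0.735, -0.907, 1.614, 0.419, 1.282, 0.758], 'width': 0.435, 'gripper_force': 29.999}
[ 0.57433184 -1.1457877  -0.01059324]
scene [0.4383 0.1513 0.062 ]
top [0.4378 0.1458 0.062 ]
```

View pics/scene5.png

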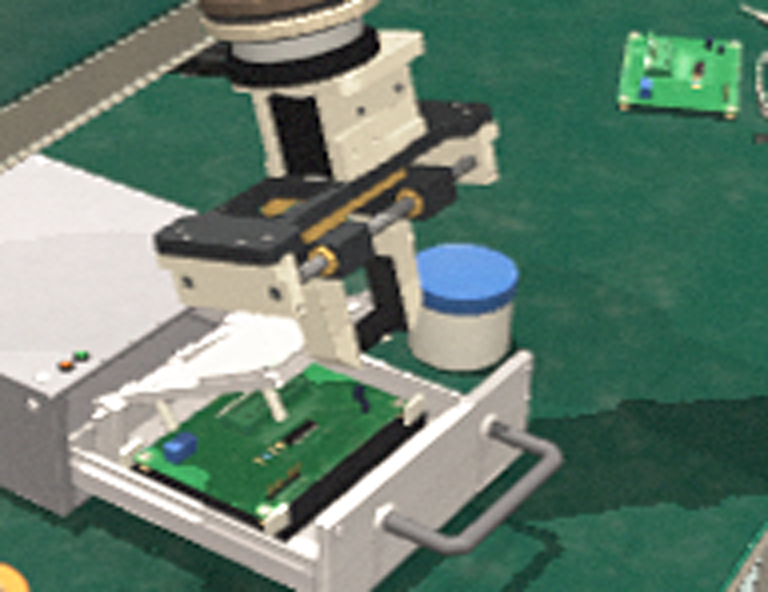

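The gate is lifting with the grip, at about (340,330), and the drawer front is unchanged. Continuing to 60°.

```bash
cat > g.py <<'E'
from h import *
o=st()
b=o["position"]+R.from_rotvec(o["ee_rot"]).apply([0,0,.0074])
print("gate deg from z",np.degrees(np.arcsin((b[2]-.068)/.142)),"from x",np.degrees(np.arccos(1-np.dot(b-[.5124,.1387,.068],[np.cos(.082),-np.sin(.082),0])/.142)))
E
python3 - <<'E'
from g import *
yaw=np.radians(-4.7); X=np.array([np.cos(yaw),np.sin(yaw),0]); Z=np.array([0,0,1.]);ax=np.cross(Z,X)
base=rot(85.3,0,-4.7); loc=np.array([0,0,.0074]); b0=np.array([.5124,.1387,.068])-.002*X
def pose(g):
    t=np.radians(g); r=R.from_rotvec(ax*np.radians(g*.5))*base
    return b0+.142*((1-np.cos(t))*X+np.sin(t)*Z)-r.apply(loc),r
p0,r0=pose(30)
for g in range(35,66,5):
    p,r=pose(g); print(g,np.round(r0.inv().apply(p-p0)/.15,3),np.round((r0.inv()*r).as_rotvec()/2/np.pi,4))
E
```

```text
{'clock': 14.925, 'position': [0.532, 0.137, 0.145], 'force': [5.154, 3.358, -6.135], 'joints': [0.269, 0.733, -0.908, 1.617, 0.42, 1.28, 0.758], 'width': 0.435, 'gripper_force': 29.999}
gate deg from z 29.639128914726644 from x 28.79826082591693
35 [-0.027  0.    -0.079] [-0.      0.0069 -0.    ]
40 [-0.061  0.    -0.155] [ 0.      0.0139 -0.    ]
45 [-0.101 -0.    -0.228] [ 0.      0.0208 -0.    ]
50 [-0.148 -0.    -0.297] [ 0.      0.0278 -0.    ]
55 [-0.2    0.    -0.362] [ 0.      0.0347 -0.    ]
60 [-0.258  0.    -0.423] [ 0.      0.0417 -0.    ]
65 [-0.321  0.    -0.478] [ 0.      0.0486 -0.    ]
```

Emit:
jog_arm(plan=[{"offset":[-0.012,0,-0.04],"twist":[0,0.0035,0],"fingers":-1},{"offset":[-0.027,0,-0.079],"twist":[0,0.007,0],"fingers":-1},{"offset":[-0.061,0,-0.155],"twist":[0,0.014,0],"fingers":-1},{"offset":[-0.101,0,-0.228],"twist":[0,0.021,0],"fingers":-1},{"offset":[-0.148,0,-0.297],"twist":[0,0.028,0],"fingers":-1},{"offset":[-0.2,0,-0.362],"twist":[0,0.035,0],"fingers":-1},{"offset":[-0.23,0,-0.395],"twist":[0,0.0385,0],"fingers":-1},{"offset":[-0.262,0,-0.427],"twist":[0,0.042,0],"fingers":-1},{"offset":[-0.262,0,-0.427],"twist":[0,0.042,0],"fingers":-1},{"offset":[-0.262,0,-0.427],"twist":[0,0.042,0],"fingers":-1},{"offset":[-0.262,0,-0.427],"twist":[0,0.042,0],"fingers":-1}])

```text
clock: 16.3
position: [0.5854, 0.1325, 0.1972]
ee_rot: [-0.111, -2.614, -0.03]
force: [0.3, 4.9, -6.7]
width: 0.435
gripper_force: 30.0
```

Run:
```python
from g import *
cv2.imwrite("pics/scene6.png",cv2.resize(get_image("scene")[110:290,190:400,::-1],None,fx=3.6,fy=3.3,interpolation=cv2.INTER_CUBIC))
print("dq",np.abs(o["dq"]).max())
for t in("drawer_handle","gate_handle"):
  for n in("scene","top"):
    get_image(n)
    for q in landmark_of(t,n)[:1]: print(t,n,q["conf"],np.round(atz(n,q["at"],.062 if t[0]=="d" else .191),4))
```

```text
{'clock': 16.3, 'position': [0.585, 0.133, 0.197], 'force': [0.312, 4.858, -6.742], 'joints': [0.186, 0.901, -0.867, 1.199, 0.323, 1.723, 0.866], 'width': 0.435, 'gripper_force': 29.999}
gate deg from z 59.83858399234895 from x 59.335395775994904
dq 0.007652277264912871
drawer_handle scene 0.85 [0.4372 0.1531 0.062 ]
drawer_handle top 0.75 [0.4406 0.1465 0.062 ]
gate_handle scene 0.58 [0.5701 0.1365 0.191 ]
gate_handle top 0.55 [0.5835 0.1307 0.191 ]
```

View pics/scene6.png

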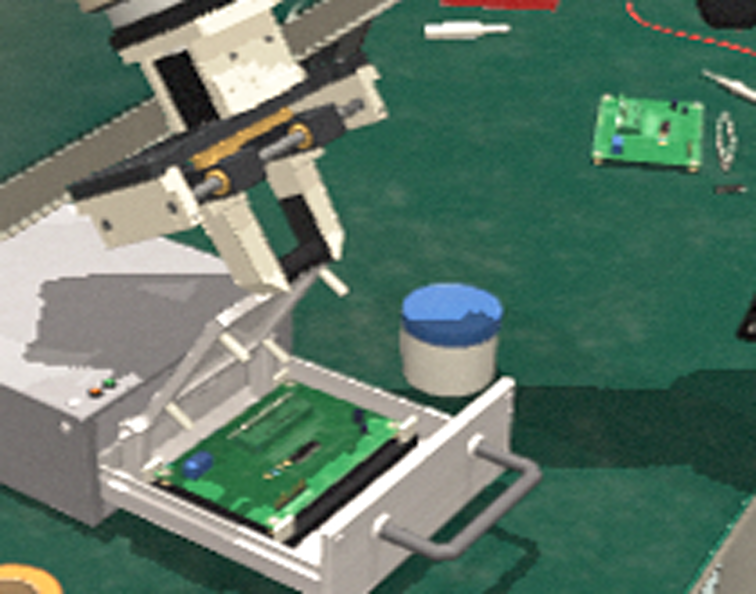

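The gate is held at about 60°, with the barrel between the pads at (305,260). The drawer is still at its stop and the jar is untouched. A short settle, then hand in.

Emit:
jog_arm(plan=[{"offset":[0,0,0],"twist":[0,0,0],"fingers":-1},{"offset":[0,0,0],"twist":[0,0,0],"fingers":-1},{"offset":[0,0,0],"twist":[0,0,0],"fingers":-1},{"offset":[0,0,0],"twist":[0,0,0],"fingers":-1}])

```text
clock: 17.25
position: [0.5856, 0.1325, 0.1973]
ee_rot: [-0.112, -2.614, -0.031]
force: [0.6, 5.4, -6.2]
width: 0.433
gripper_force: 30.0
```

Run:
```python
from g import *
print(sign_off())
```

```text
{'clock': 17.25, 'position': [0.586, 0.132, 0.197], 'force': [0.64, 5.381, -6.247], 'joints': [0.186, 0.901, -0.867, 1.198, 0.322, 1.723, 0.866], 'width': 0.433, 'gripper_force': 29.999}
gate deg from z 59.93690856238569 from x 59.42318662981236
the job is handed in; nothing more can be done
None
```

The drawer is fully out at its stop, the gate is held still by its barrel grip at about 60°, the loose things were left alone, and the job is handed in at 17.25 s on the clock.

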